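# Load a glass bar into the pick-up kiln with the paddle

### The arm

A 6-joint arm with a two-finger parallel gripper is mounted at the origin on the work surface. World frame = base frame: x ahead of the robot, y to its left, z up, the work surface at z = 0. Lengths are in m, angles in degrees, forces in N, time in s.
With the tool pointing down it reaches from about 0.35 to 0.875 m from the base axis. Payload 4.2 kg.
Tool frame: the origin (TCP) lies on the centre line of the jaws, within the pads' length; the fingertips stand tip_reach ahead of it and the grasp point (between the pads) is the TCP (tip_reach is the distance from the TCP to the fingertips, in m); z points along the fingers, y is the line along which they close (so a half turn about z gives the same grasp; the last joint's range is limited). The gripper opens to 87 mm and grips with 3 to 60 N. Pads are 19 mm wide; open, the fingers measure 117 mm over their backs; the gripper's body (75 mm by 190 mm) begins 51 mm behind the grasp point.
Start: joints at [-56.746, 22.042, 0.453, 0, -68.411, -14.817], TCP at [0.198, -0.593, 0.242] pointing down, gripper open.
Joint ranges: [-179.83, 179.83], [-69.29, 118.12], [-61.27, 80.66], [-181.25, 117.63], [-171.15, -9.14], [-177.46, 177.46]. Speed limits (degrees/s): [159.86, 159.86, 180, 180, 180, 180].

### API

Orientations are given as a 3x3 rotation matrix whose columns are the frame's x, y, z axes.
In Python, from station import sense, capture, finish_job, tip_reach gives the robot as it stands.
- The arm moves only by the tool arm_command, never from a script. Its argument "deltas" is a list of rows, each a list of 7 numbers: the turn, a rotation vector about the tool's x, y, z in rad, then the shift along the tool's x, y, z in cm, then the closure, from -1 (fully open) to 1 (shut), so that 0 is half open. In form: [[rx, ry, rz, dx, dy, dz, hand], ...]. A call has 1 to 8 rows; each row is the pose to reach, as a shift and turn from the pose commanded when the call began, along the tool's axes at that moment; what a row does not reach only later rows make up. A row lasts 1/12 s, in which the tool goes at most 41.7 mm and 7.16 degrees, less where a joint would pass 70% of its speed; a pose out of reach is approached as far as the arm can. A call with a gripper value outside its range is refused whole. The fingers move at their own pace and stop on an object; the grip force is fixed at half the most. Time passes only in rows, so rows that repeat a pose let the fingers close. It gives the time, the measured TCP pose, the force, the opening and the grip force at its end, in the units of the state.
- sense(): the state, without advancing time (a new reading comes with each control period).
- capture(name): name is "side" or "top" or "wrist"; returns a dict with "pixels" (420x560x3 uint8, blue, green, red), "fovy" (degrees; the focal length in pixels is half the picture's height over the tangent of half this angle, whatever the lens; pixels are square), "cx", "cy" (the principal point, pixels), "rvec" (rotation vector, rad) and "tvec" (3), from world to camera coordinates, as OpenCV has them. Camera axes: x right, y down, z forward; pixel columns grow to the right and rows downward; lengths in m; the calibration is good to about 2 mm. A picture is of the moment at which its call begins. There is no depth.
- finish_job(): hands the job in; it is judged then, once.
The state is a dict: "time_s": time; "joints": joint angles; "joint_velocities": joint speeds; "effort": joint torques, N m; "tcp_pos": TCP position; "ee_rot": TCP orientation; "wrist_force": force on the tool from outside, world axes, zero at the start; "moment": the same for the moment, N m; "gripper_width": opening from 0.0 (shut) to 1.0 (fully open); "gripper_force": force on a finger pad.
Only numpy, scipy, OpenCV 4.12 (cv2) and the standard library are available. Lean on these libraries where they do the work, as an engineer would, in place of code of your own. Each camera call takes 0.05 s, during which the arm holds its last target. There are 200 camera calls.

### The job

Take the wooden paddle out of its stand and use it to roll the thick glass bar gently along the loading rails, in under the raised kiln door, until it drops into the seat at the inner end of the rails. Then put the paddle back upright in its stand, all the way down. Only the paddle may touch the glass, which must stay on the rails, and the other things on the bench stay where they are.

Things in the scene. Friction and masses are not known exactly. Their poses are not given: they have to be found in the camera images.
- kiln: Bench-top kiln with its loading rails, one fixed unit whose place and yaw vary. Origin: on the bench below the middle of the raised door's outer face. Its +y points out of the mouth along the rails (inward is -y), x across the mouth, z up. Kiln 360 mm wide, roof 315 mm high. Hearth floor inside 51 mm high, from y = -55 mm inward.
- door_edge (a point): Middle of the lower outer edge of the raised door, kiln frame (0, 0, 210) mm: the overhang the glass passes under. The mouth below is 190 mm wide; the door is 250 mm wide and goes up from here to 380 mm above the bench; bracket above it to 410 mm. Axes as the kiln's.
- rail_middle (a point): Midway between the tops of the two level rails, kiln frame (0, 100, 75) mm, axes as the kiln's. Rails 8 mm wide, centred at x = +-52 mm (96 mm clear and open between them; ties at most 16 mm above the bench). They run from y = +200 (tips turned up 14 mm, to +215) inward to y = -85 mm. Side guards at x = +-75 mm, 4 mm thick, rise 16 mm over the rail tops, y = -115 to +210.
- seat (a point): Centre of the glass bar when it lies in the seat: kiln frame (0, -98, 97) mm, axes as the kiln's. The seat is a dip at the inner end of the rails: from y = -85 mm they slope down for 20 mm, then turn up as an end stop. The bar drops in by itself, 3 mm, once its centre is past y = -85 mm.
- glass_bar: Solid greenish glass cylinder, 50 mm diameter, 130 mm long, about 0.6 kg, lying across the two rails outside the kiln, its centre 50 to 140 mm outside the door face and 100 mm above the bench. Origin: its centre; x along its length (y and z turn as it rolls). It has some rolling resistance (about 0.5 N to push) and soon stops when the push ends.
- stand: Fixed steel paddle stand (place and yaw vary), base 150 x 110 x 10 mm. Origin: centre of its underside, z up. An upright slot, 102 mm long along x and 18 mm wide along y, holds the paddle's blade; its floor is 10 mm above the bench, its walls end 80 mm above the bench, with lips from there to 95 mm that flare out along y (41 mm apart at the top).
- paddle: Loose wooden paddle, about 0.18 kg, standing blade down in the slot. Origin: centre of the blade's lower end; z runs up along the handle, y is normal to the blade. Blade 76 (x) x 14 (y) x 120 (z) mm; above it a straight handle 28 (x) x 22 (y) mm up to z = 250 mm. Both faces are alike. Best gripped across the 22 mm (fingers closing along y) with the gripper pointing along the handle.
- paddle_grip (a point): Good point to grip the paddle: middle of the handle, 212 mm above the blade's lower end, 38 mm below the handle's top. Axes as the paddle's.
- jacks: Glassmaker's jacks, a spring-steel tong 265 x 56 x 19 mm lying flat along its x axis; bystander, origin under its middle.
- shears: Steel shears, 195 x 96 x 12 mm, lying flat; bystander, origin under its middle, blades along +x.
- steel_cup: Open steel cup, 84 mm wide, 110 mm high; bystander, origin centre of its underside.
- spray_can: Upright can, 56 mm wide, 190 mm high; bystander, origin centre of its underside.
- optic_mould: Heavy ribbed iron mould, 120 mm foot, 85 mm high; bystander, origin centre of its underside.
Mind the look-alikes: they are no part of the job. Several things have the shape of the paddle; the one meant has the colours described above.

How it is judged:
By the outcome, as a careful person would: the job done as asked, in the order asked, and still so for the second after the job is handed in, with the robot touching nothing.
It also fails if it takes over 58 s, if anything falls off the work surface, if the arm or the gripper's body presses on something with over 40 N, if the wrist force passes 120 N, or if a joint passes its speed limit or range.

## Working session

There is one attempt and no reset: what is moved stays moved. The work goes in short steps, Python scripts to look and compute and a tool call to move; the robot and the scene stay as the last step left them, time stands still between calls to the robot, and variables do not carry over. Pictures are saved under pics/ and viewed, at most 10 in all, crops included, and the job is handed in when it is done.

Besides the shell and the picture viewer there is one more tool, called in YAML: its name, and indented under it one key for each argument. arm_command: Moves the arm, as the interface text tells. Its arguments: {"type":"object","properties":{"deltas":{"type":"array"}},"required":["deltas"]}

```bash
ls; mkdir -p pics; cat > h.py <<'E'
import numpy as np,cv2
from station import sense,capture,finish_job,tip_reach
def cap(n):
    c=capture(n);c['R']=cv2.Rodrigues(np.array(c['rvec'],float))[0];c['t']=np.array(c['tvec'],float).ravel()
    c['f']=210/np.tan(np.radians(c['fovy'])/2);return c
def ray(c,u,v):
    d=c['R'].T@np.array([(u-c['cx'])/c['f'],(v-c['cy'])/c['f'],1]);return -c['R'].T@c['t'],d
def onz(c,u,v,z):
    o,d=ray(c,u,v);return o+d*(z-o[2])/d[2]
def proj(c,p):
    q=c['R']@np.array(p)+c['t'];return np.array([c['cx']+c['f']*q[0]/q[2],c['cy']+c['f']*q[1]/q[2]])
E
python3 - <<'E'
from h import *
print(tip_reach);s=sense();print(s['time_s'],s['tcp_pos'],np.round(s['ee_rot'],3))
for n in('top','side','wrist'):
    c=cap(n);cv2.imwrite(f'pics/{n}0.png',c['pixels']);print(n,c['fovy'],-c['R'].T@c['t'],c['R'][2])
E
```

```text
pics
0.019
0.0 [ 0.19750628 -0.59238233  0.2404842 ] [[-0.949 -0.316 -0.001]
 [-0.316  0.949  0.002]
 [ 0.     0.002 -1.   ]]
top 51.59160028698015 [0.42721    0.10625309 1.33373258] [ 0.11220373  0.0086169  -0.99364786]
side 48.10431634730278 [-0.16654232  1.06010242  1.05791496] [ 0.47921662 -0.63103967 -0.61003309]
wrist 63.01194231660072 [ 0.13619842 -0.61372777  0.38409338] [ 0.22751141  0.0773203  -0.97070084]
```

View pics/top0.png

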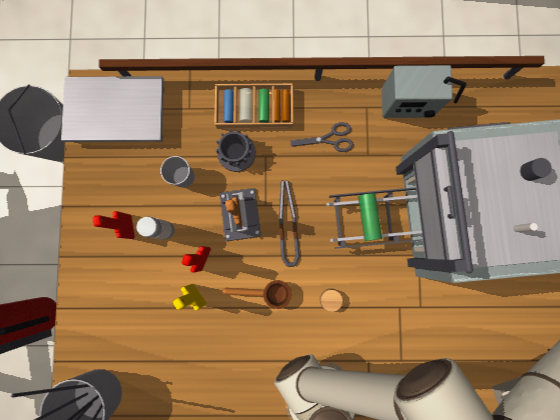

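View pics/side0.png

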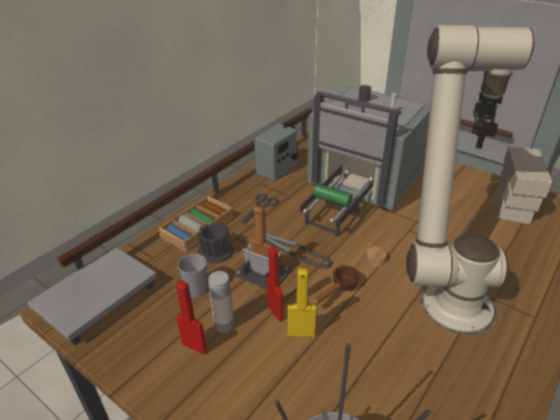

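Top view: the stand with the wooden paddle is at about (240,213), the glass on the rails at (370,217), and the kiln mouth faces left at u≈415. The red and yellow paddles are decoys. Next I'll zoom in on the stand and the rails.

```bash
python3 - <<'E'
import cv2,numpy as np
t=cv2.imread('pics/top0.png');s=cv2.imread('pics/side0.png')
r=lambda i,x,y,w,h,W,H:cv2.resize(i[y:y+h,x:x+w],(W,H),interpolation=cv2.INTER_CUBIC)
a=np.hstack([r(t,210,180,60,60,300,300),r(t,320,170,125,75,500,300)])
b=np.hstack([r(s,230,200,75,90,250,300),r(s,295,85,137.5.__int__(),75,550,300)])
cv2.imwrite('pics/crop1.png',np.vstack([a,b]))
E
```

```text
(no output)
```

View pics/crop1.png

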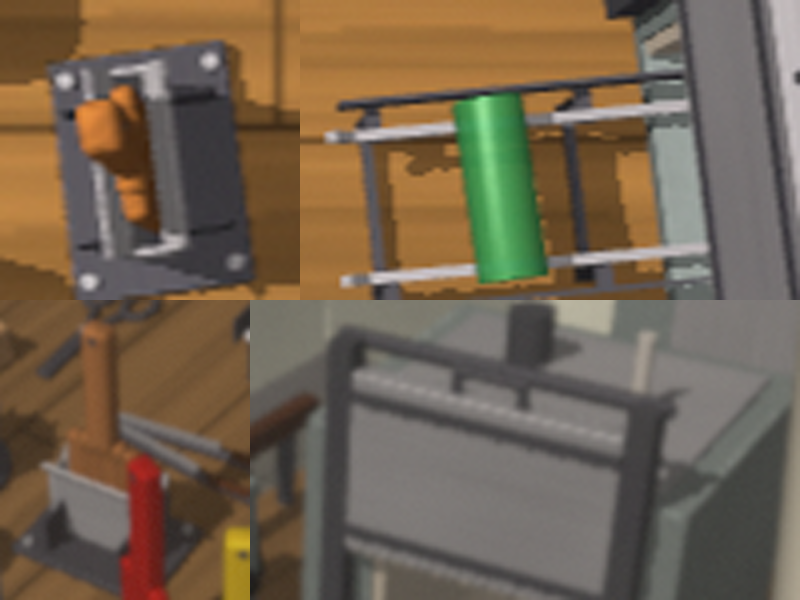

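The crop shows the stand's four bolt heads, the handle top at about (230,205), the rail tips at about (328,204) and (332,240), and the green bar lying across the rails.

```bash
python3 - <<'E'
from h import *
c=cap('top')
S=lambda x,y:(210+x/5,180+y/5)
K=lambda x,y:(320+(x-300)/4,170+y/4)
b=[onz(c,*S(*p),.013) for p in((65,80),(210,60),(237,262),(90,283))]
print(np.round(b,4));m=np.mean(b,0);print('stand',m)
d=(b[0]+b[1]-b[2]-b[3]);print('yaw long',np.degrees(np.arctan2(d[1],d[0])),[np.linalg.norm(b[i]-b[(i+1)%4]) for i in range(4)])
h=[onz(c,*S(*p),.26) for p in((100,125),)];print('handle top',h)
# rails
U=[onz(c,*K(*p),.075) for p in((380,132),(680,105))];L=[onz(c,*K(*p),.075) for p in((390,277),(700,247))]
for q in(U,L):
    e=q[1]-q[0];print('rail',np.round(q,4),np.degrees(np.arctan2(e[1],e[0])))
print('tips',onz(c,*K(332,137),.089),onz(c,*K(348,281),.089))
im=c['pixels'];hsv=cv2.cvtColor(im,cv2.COLOR_BGR2HSV)
mk=cv2.inRange(hsv,(40,80,50),(80,255,255));mk[:, :340]=0;mk[:,400:]=0
cn=max(cv2.findContours(mk,0,2)[0],key=cv2.contourArea);r=cv2.minAreaRect(cn);print(r)
bp=[onz(c,*p,.105) for p in cv2.boxPoints(r)];print('glass',np.round(bp,4),onz(c,*r[0],.105))
# handle axis from side
s=cap('side');im=s['pixels']
def tri(c1,p1,c2,p2):
    P=[np.hstack([q['R'],q['t'][:,None]]) for q in(c1,c2)]
    n=lambda q,p:np.array([[(p[0]-q['cx'])/q['f']],[(p[1]-q['cy'])/q['f']]])
    X=cv2.triangulatePoints(P[0],P[1],n(c1,p1),n(c2,p2)).ravel();return X[:3]/X[3]
print('htop tri',tri(c,S(100,125),s,(230+96/3.333,200+28/3.333)))
E
```

```text
[[0.6038 0.2954 0.013 ]
 [0.6157 0.2063 0.013 ]
 [0.4916 0.1896 0.013 ]
 [0.4793 0.2789 0.013 ]]
stand [0.54761203 0.24253641 0.013     ]
yaw long 7.615628348171359 [np.float64(0.08983391606794604), np.float64(0.12517882399966712), np.float64(0.09016799928983373), np.float64(0.12556140030923058)]
handle top [array([0.54808325, 0.24232111, 0.26      ])]
rail [[ 0.5729 -0.055   0.075 ]
 [ 0.5914 -0.2736  0.075 ]] -85.15751988699915
rail [[ 0.4676 -0.0601  0.075 ]
 [ 0.488  -0.284   0.075 ]] -84.77859758518386
tips [ 0.56786945 -0.01859235  0.089     ] [ 0.46442232 -0.02824734  0.089     ]
((369.5086669921875, 216.3063507080078), (46.52949905395508, 17.33452033996582), 81.25383758544922)
glass [[ 0.5932 -0.1011  0.105 ]
 [ 0.6004 -0.1501  0.105 ]
 [ 0.4696 -0.1662  0.105 ]
 [ 0.4624 -0.1178  0.105 ]] [ 0.53101749 -0.13384784  0.105     ]
htop tri [0.5486486  0.2427975  0.25817955]
```

```bash
python3 - <<'E'
import numpy as np
from scipy.spatial.transform import Rotation as Ro
T=np.array([[0,0,1],[-1,0,0],[0,-1,0.]])
def solve(R,j1,p):
    F=Ro.from_euler('ZY',[j1,p],degrees=True).as_matrix()
    a=Ro.from_matrix(F.T@R@T.T).as_euler('XYX',degrees=True)
    return np.round([-a[0],-a[1],-a[2]]),np.round([(-a[0]+180+180)%360-180,a[1],(-a[2]+360)%360-180])
# start check
s=np.array([[-.949,-.316,0],[-.316,.949,0],[0,0,-1]]);print('start',solve(s,-56.746,21.6))
xk=np.array([np.cos(np.radians(5)),np.sin(np.radians(5)),0]);yk=np.array([-xk[1],xk[0],0]);k=np.array([0,0,1.])
for sg in(1,-1):
  for a in(90,40,30):
    A=np.radians(a);z=-np.cos(A)*yk-np.sin(A)*k;x=sg*xk;R=np.column_stack([x,np.cross(z,x),z])
    for j1 in(10,35):print(sg,a,j1,solve(R,j1,20))
E
```

```text
start (array([ -0., -68., -15.]), array([-180.,   68.,  165.]))
1 90 10 (array([  0., -70.,  85.]), array([-180.,   70.,  -95.]))
1 90 35 (array([  0., -70.,  60.]), array([-180.,   70., -120.]))
1 40 10 (array([ 51., -81.,  71.]), array([-129.,   81., -109.]))
1 40 35 (array([ 42., -98.,  55.]), array([-138.,   98., -125.]))
1 30 10 (array([ 60., -84.,  70.]), array([-120.,   84., -110.]))
1 30 35 (array([  51., -104.,   57.]), array([-129.,  104., -123.]))
-1 90 10 (array([  0., -70., -95.]), array([-180.,   70.,   85.]))
-1 90 35 (array([   0.,  -70., -120.]), array([-180.,   70.,   60.]))
-1 40 10 (array([  51.,  -81., -109.]), array([-129.,   81.,   71.]))
-1 40 35 (array([  42.,  -98., -125.]), array([-138.,   98.,   55.]))
-1 30 10 (array([  60.,  -84., -110.]), array([-120.,   84.,   70.]))
-1 30 35 (array([  51., -104., -123.]), array([-129.,  104.,   57.]))
```

```bash
cat >> h.py <<'E'
from scipy.spatial.transform import Rotation as Ro
A5=np.radians(5.0);XK=np.array([np.cos(A5),np.sin(A5),0]);YK=np.array([-XK[1],XK[0],0]);KO=np.array([.535,-.2376,0]);Kz=np.array([0,0,1.])
ST=np.array([.548,.2424,0])
def kil(x,y,z):return KO+x*XK+y*YK+z*Kz
def tokil(p):d=np.array(p)-KO;return np.array([d@XK,d@YK,d[2]])
def down(xyaw):
    a=np.radians(xyaw);x=np.array([np.cos(a),np.sin(a),0]);z=-Kz;return np.column_stack([x,np.cross(z,x),z])
def tilt(a):
    a=np.radians(a);z=-np.cos(a)*YK-np.sin(a)*Kz;x=-XK;return np.column_stack([x,np.cross(z,x),z])
def delta(p,R,P0=None,R0=None):
    s=sense();P0=np.array(s['tcp_pos']) if P0 is None else P0;R0=np.array(s['ee_rot']) if R0 is None else R0
    return np.round(np.r_[Ro.from_matrix(R0.T@R).as_rotvec(),R0.T@(np.array(p)-P0)*100],3).tolist()
E
python3 - <<'E'
from h import *
s=sense();P=np.array(s['tcp_pos']);R=np.array(s['ee_rot'])
up=np.array([P[0],P[1],.5]);mid=[.42,-.1,.5]
print(delta(up,down(187.6)),delta(mid,down(187.6),up,down(187.6)),delta(ST+[0,0,.42],down(187.6),np.array(mid),down(187.6)))
E
```

```text
[0.001, -0.0, 0.189, 0.002, 0.025, -25.896] [0.0, 0.0, 0.0, -28.557, 45.893, 0.0] [0.0, 0.0, 0.0, -17.216, 32.246, 8.0]
```

arm_command:
  deltas:
    - [0, 0, 0.1, 0, 0, -4, -1]
    - [0, 0, 0.19, 0, 0, -8, -1]
    - [0, 0, 0.19, 0, 0, -12, -1]
    - [0, 0, 0.19, 0, 0, -16, -1]
    - [0, 0, 0.19, 0, 0, -20, -1]
    - [0, 0, 0.19, 0, 0, -24, -1]
    - [0, 0, 0.19, 0, 0, -26, -1]

```text
time_s: 0.83
tcp_pos: [0.197, -0.593, 0.5075]
ee_rot: [[-0.991, -0.131, 0.003], [-0.131, 0.991, -0.008], [-0.002, -0.008, -1.0]]
wrist_force: [-0.3, 0.0, 1.4]
gripper_width: 0.995
gripper_force: 0.0
```

arm_command:
  deltas:
    - [0, 0, 0, -2.2, 3.5, 0, -1]
    - [0, 0, 0, -4.3, 7, 0, -1]
    - [0, 0, 0, -6.5, 10.5, 0, -1]
    - [0, 0, 0, -8.7, 14, 0, -1]
    - [0, 0, 0, -10.9, 17.5, 0, -1]
    - [0, 0, 0, -13.1, 21, 0, -1]
    - [0, 0, 0, -15.2, 24.5, 0, -1]
    - [0, 0, 0, -17.4, 28, 0, -1]

```text
time_s: 1.5
tcp_pos: [0.3333, -0.2905, 0.5017]
ee_rot: [[-0.991, -0.131, 0.001], [-0.131, 0.991, -0.0], [-0.001, -0.0, -1.0]]
wrist_force: [1.4, -0.1, -0.5]
gripper_width: 1.003
gripper_force: 0.0
```

arm_command:
  deltas:
    - [0, 0, 0, -2.2, 3.5, 0, -1]
    - [0, 0, 0, -4.3, 7, 0, -1]
    - [0, 0, 0, -6.5, 10.5, 0, -1]
    - [0, 0, 0, -8.7, 14, 0, -1]
    - [0, 0, 0, -10.9, 17.8, 0, -1]
    - [0, 0, 0, -13, 21.5, 2, -1]
    - [0, 0, 0, -15, 25, 4, -1]
    - [0, 0, 0, -17, 28.5, 6, -1]

```text
time_s: 2.17
tcp_pos: [0.4598, 0.0028, 0.4476]
ee_rot: [[-0.991, -0.132, 0.002], [-0.132, 0.991, 0.001], [-0.002, 0.001, -1.0]]
wrist_force: [1.7, -0.9, 0.3]
gripper_width: 0.998
gripper_force: 0.0
```

```bash
python3 - <<'E'
from h import *
s=sense();print(s['joints'],s['tcp_pos'],s['time_s'])
print(delta(ST+[0,0,.42],down(187.6)))
E
```

```text
[ 2.06858356e+01  9.05320298e-01  2.21427905e+00 -7.68486475e-03
 -9.12057275e+01 -1.03088125e+02] [0.45977396 0.00283342 0.44758198] 2.1667
[0.001, 0.002, -0.0, -11.908, 22.578, 2.791]
```

arm_command:
  deltas:
    - [0, 0, 0, -1.9, 3.5, 0, -1]
    - [0, 0, 0, -3.8, 7, 0, -1]
    - [0, 0, 0, -5.7, 10.6, 0, -1]
    - [0, 0, 0, -7.5, 14.2, 0, -1]
    - [0, 0, 0, -9.4, 17.8, 0, -1]
    - [0, 0, 0, -11.2, 21.2, 1, -1]
    - [0, 0, 0, -11.9, 22.6, 2.8, -1]
    - [0, 0, 0, -11.9, 22.6, 2.8, -1]

```text
time_s: 2.83
tcp_pos: [0.5476, 0.2439, 0.4136]
ee_rot: [[-0.991, -0.135, -0.009], [-0.135, 0.991, -0.004], [0.009, -0.002, -1.0]]
wrist_force: [0.1, 0.5, -1.5]
gripper_width: 1.002
gripper_force: 0.0
```

```bash
python3 - <<'E'
from h import *
s=sense();print(s['joints'],s['tcp_pos'],s['time_s'])
c=cap('wrist');im=c['pixels'].copy()
for p in [ST+[0,0,.26],ST+[0,0,.095]]:
    u=proj(c,p);print(u);cv2.circle(im,tuple(int(v) for v in u),3,(255,0,255),-1)
cv2.imwrite('pics/w1.png',im)
E
```

```text
[  39.38830199   16.32874285   16.1566784    -0.15877168  -90.35463423
 -121.65281768] [0.54759434 0.24387968 0.41355613] 2.8333
[281.50110618 200.63671288]
[282.08279589 175.18340632]
```

View pics/w1.png

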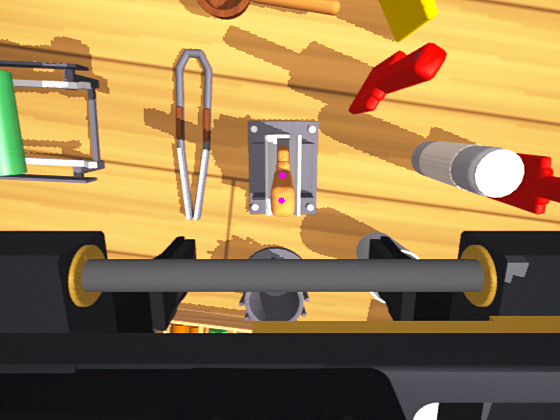

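The wrist view shows the stand square to the tool, with bolts at (254,128), (313,129), (312,207) and (254,208). The handle top is at about (284,202), within 3 px of my prediction, so I'll refine from this.

```bash
python3 - <<'E'
from h import *
c=cap('wrist');im=c['pixels']
b=np.array([onz(c,*p,.013) for p in((254,128),(313,129),(312,207),(254,208))]);print(b.mean(0))
d=b[2]+b[3]-b[0]-b[1];print('yaw',np.degrees(np.arctan2(d[1],d[0])))
hsv=cv2.cvtColor(im,cv2.COLOR_BGR2HSV);m=cv2.inRange(hsv,(5,120,120),(22,255,255))
for v in(190,196,202,208):
    x=np.where(m[v,262:305])[0]+262;print(v,x.min(),x.max())
y=np.where(m[140:230,283])[0]+140;print(y.min(),y.max())
print(onz(c,283.5,202,.26),sense()['tcp_pos'],onz(c,283.5,y.max(),.26))
E
```

```text
[0.55071752 0.24222423 0.013     ]
yaw 7.323699881687132
190 273 296
196 273 296
202 273 296
208 274 296
145 229
[0.54996827 0.24244626 0.26      ] [0.54786919 0.24074539 0.41849352] [0.57500528 0.24583631 0.26      ]
```

arm_command:
  deltas:
    - [0, 0, 0, -0.1, 0, 4, -1]
    - [0, 0, 0, -0.1, 0, 8, -1]
    - [0, 0, 0, -0.1, 0, 12, -1]
    - [0, 0, 0, -0.1, 0, 15, -1]
    - [0, 0, 0, -0.1, 0, 18, -1]
    - [0, 0, 0, -0.1, 0, 19.8, -1]
    - [0, 0, 0, -0.1, 0, 19.8, -1]
    - [0, 0, 0, -0.1, 0, 19.8, -1]

```text
time_s: 3.6
tcp_pos: [0.5495, 0.2396, 0.2232]
ee_rot: [[-0.991, -0.131, 0.001], [-0.131, 0.991, -0.0], [-0.001, -0.0, -1.0]]
wrist_force: [-0.2, 0.4, 1.2]
gripper_width: 0.993
gripper_force: 0.0
```

arm_command:
  deltas:
    - [0, 0, 0, 0, 0, 0, 1]
    - [0, 0, 0, 0, 0, 0, 1]
    - [0, 0, 0, 0, 0, 0, 1]
    - [0, 0, 0, 0, 0, 0, 1]
    - [0, 0, 0, 0, 0, 0, 1]
    - [0, 0, 0, 0, 0, 0, 1]
    - [0, 0, 0, 0, 0, 0, 1]
    - [0, 0, 0, 0, 0, 0, 1]

```text
time_s: 4.27
tcp_pos: [0.5489, 0.2406, 0.2218]
ee_rot: [[-0.991, -0.131, -0.0], [-0.131, 0.991, -0.0], [0.0, -0.0, -1.0]]
wrist_force: [-0.4, -0.9, -0.4]
gripper_width: 0.481
gripper_force: 0.0
```

arm_command:
  deltas:
    - [0, 0, 0, 0, 0, 0, 1]
    - [0, 0, 0, 0, 0, 0, 1]
    - [0, 0, 0, 0, 0, 0, 1]
    - [0, 0, 0, 0, 0, 0, 1]
    - [0, 0, 0, 0, 0, 0, 1]
    - [0, 0, 0, 0, 0, 0, 1]

```text
time_s: 4.77
tcp_pos: [0.549, 0.2412, 0.2216]
ee_rot: [[-0.991, -0.131, 0.0], [-0.131, 0.991, 0.001], [-0.0, 0.001, -1.0]]
wrist_force: [-0.4, 2.5, -0.7]
gripper_width: 0.255
gripper_force: 30.0
```

arm_command:
  deltas:
    - [0, 0, 0, 0, 0, -1, 1]
    - [0, 0, 0, 0, 0, -3, 1]
    - [0, 0, 0, 0, 0, -5, 1]
    - [0, 0, 0, 0, 0, -8, 1]
    - [0, 0, 0, 0, 0, -11, 1]
    - [0, 0, 0, 0, 0, -14, 1]
    - [0, 0, 0, 0, 0, -17, 1]
    - [0, 0, 0, 0, 0, -20, 1]

```text
time_s: 5.43
tcp_pos: [0.5483, 0.2393, 0.4238]
ee_rot: [[-0.991, -0.131, -0.001], [-0.131, 0.991, -0.002], [0.001, -0.002, -1.0]]
wrist_force: [0.2, -0.1, -0.9]
gripper_width: 0.251
gripper_force: 30.0
```

```bash
sed -i 's/^ST=.*/ST=np.array([.549,.2415,0])/' h.py; python3 - <<'E'
from h import *
s=sense();print(s['joints'],s['tcp_pos'],s['time_s'])
a=30
# start tip end-face center at kiln y=.20 (bar .1035), then contact
def grip(y,z,a):A=np.radians(a);return kil(0,y+.212*np.cos(A),z+.212*np.sin(A))
for y in(.2,.125,-.065):print(y,grip(y,.115,a))
print(delta(grip(.22,.19,a),tilt(a)))
E
```

```text
[ 3.91041265e+01  1.59533411e+01  1.69557791e+01  6.38926798e-02
 -9.11099385e+01 -1.21575322e+02] [0.54832519 0.23933691 0.42383958] 5.4333
0.2 [0.50156728 0.14453768 0.221     ]
0.125 [0.50810397 0.06982308 0.221     ]
-0.065 [ 0.52466356 -0.11945391  0.221     ]
[1.045, 0.022, 0.041, 5.776, -6.763, 12.803]
```

arm_command:
  deltas:
    - [0.12, 0, 0, 0.7, -1, 0, 1]
    - [0.24, 0, 0, 1.4, -2, 0, 1]
    - [0.36, 0, 0, 2.1, -3, 0, 1]
    - [0.48, 0, 0, 2.8, -4, 0, 1]
    - [0.6, 0.01, 0.02, 3.5, -5, 0, 1]
    - [0.72, 0.02, 0.03, 4.2, -6, 0, 1]
    - [0.84, 0.02, 0.04, 5, -6.8, 0, 1]
    - [0.96, 0.02, 0.04, 5.8, -6.8, 0, 1]

```text
time_s: 6.1
tcp_pos: [0.5001, 0.1644, 0.4231]
ee_rot: [[-0.996, -0.047, 0.073], [-0.087, 0.567, -0.819], [-0.003, -0.822, -0.569]]
wrist_force: [0.2, -0.6, -3.0]
gripper_width: 0.252
gripper_force: 30.0
```

```bash
cat >> h.py <<'E'
def grip(y,z,a):A=np.radians(a);return kil(0,y+.212*np.cos(A),z+.212*np.sin(A))
E
python3 - <<'E'
from h import *
s=sense();print(np.round(s['joints'],1),s['tcp_pos'],s['time_s'],s['gripper_width'])
print(delta(grip(.22,.19,30),tilt(30)))
for n in('side','top'):c=cap(n);cv2.imwrite(f'pics/{n}1.png',c['pixels'])
E
```

```text
[  51.8   19.8   -6.9   36.  -106.2 -140.5] [0.50008061 0.16444955 0.42310145] 6.1 0.2520503631977373
[0.082, 0.002, -0.002, 0.061, 10.455, 7.227]
```

View pics/side1.png

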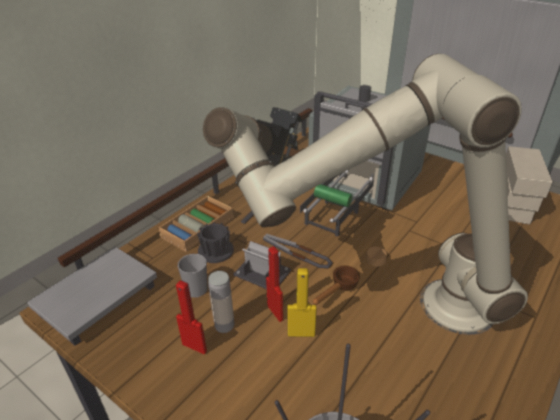

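The side view shows the paddle tilted towards the rails, hidden behind the wrist. The forearm's end at (268,200) hangs low near the red decoy paddle's top at (273,250), so I'll check the link clearance before lowering.

```bash
cat > kin.py <<'E'
from h import *
D=[([-56.746,22.042,.453,0,-68.411,-14.817],[.198,-.593,.242]),
([20.686,.905,2.214,0,-91.206,-103.09],[.4598,.0028,.4476]),
([39.104,15.953,16.956,0,-91.11,-121.6],[.5483,.2393,.4238]),([39.388,16.329,16.157,-.16,-90.35,-121.65],[.5476,.2439,.4136]),
([51.8,19.8,-6.9,36,-106.2,-140.5],[.5001,.1644,.4231])]
E=lambda s,a:Ro.from_euler(s,a,degrees=True).as_matrix()
def mats(j):
    Z=E('Z',[j[0]]).reshape(3,3);A=Z@E('Y',[j[1]]).reshape(3,3);F=Z@E('Y',[j[1]-j[2]]).reshape(3,3);W=F@E('X',[-j[3]]).reshape(3,3);T=W@E('Y',[-j[4]]).reshape(3,3)
    return Z,A,F,W,T
def row(j):
    Z,A,F,W,T=mats(j);return np.column_stack([Z[:,0],Z[:,2],A[:,2],F[:,0],F[:,2],W[:,1],T[:,0]])
E
python3 - <<'E'
from kin import *
s=sense();D.append((s['joints'],s['tcp_pos']))
M=np.vstack([row(j) for j,_ in D]);b=np.hstack([p for _,p in D])
x,r,rk,sv=np.linalg.lstsq(M,b,rcond=1e-3);print(np.round(x,3),rk,sv);print(np.round((M@x-b).reshape(-1,3),4))
c=cap('top');
for p in((192,262),(200,250),(185,300)):print(p,onz(c,*p,.0),onz(c,*p,.25))
t=cv2.imread('pics/top1.png')[130:420,60:460];cv2.imwrite('pics/t1c.png',cv2.resize(t,None,fx=2,fy=2))
E
```

```text
[ 0.     0.161  0.565  0.422  0.    -0.16   0.287] 7 [4.80556252 3.44259477 2.4504252  0.86891075 0.38433111 0.34365805
 0.17236385]
[[-0.0003  0.0001 -0.0003]
 [-0.      0.      0.0001]
 [-0.0002  0.0003 -0.0001]
 [-0.      0.      0.    ]
 [ 0.0001 -0.      0.0001]
 [ 0.      0.0002  0.0001]]
(192, 262) [0.403104   0.38981418 0.        ] [0.40762252 0.33666239 0.25      ]
(200, 250) [0.43938651 0.36596331 0.        ] [0.43710409 0.31728222 0.25      ]
(185, 300) [0.28937798 0.40892356 0.        ] [0.31521375 0.35218984 0.25      ]
```

View pics/t1c.png

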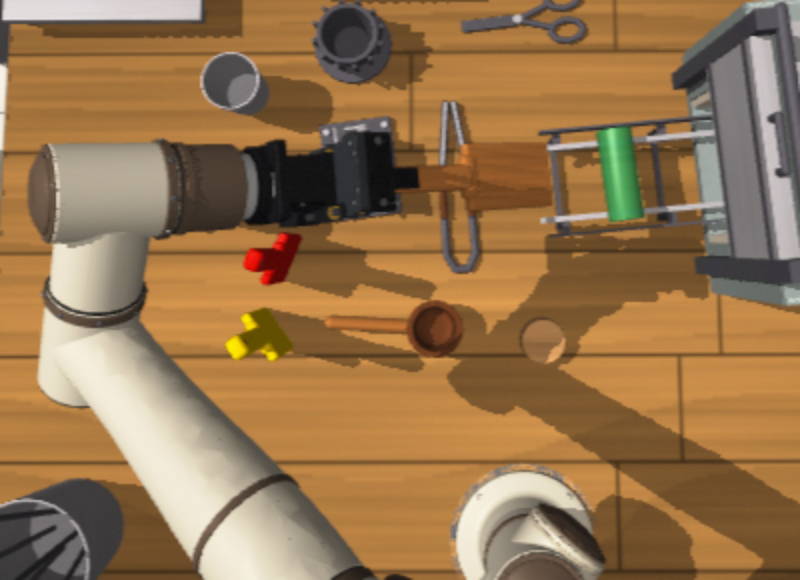

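The top view shows the blade, at crop (510,175), aligned with the rails, the bar at (620,172), and the forearm end at (70,390), left of the red paddle at (260,258) and the yellow one at (240,345). The kinematic fit is good to 0.3 mm, so I'll compute link clearances over the push.

```bash
cat >> kin.py <<'E'
X=np.array([0,.161,.565,.422,0,-.16,.287]);T0=np.array([[0,0,1],[-1,0,0],[0,-1,0.]])
from scipy.optimize import least_squares
def ik(p,R,j0):
    f=lambda j:np.r_[(row(j)@X-p)*3,(mats(j)[4]@E('X',[-j[5]]).reshape(3,3)@T0-R).ravel()]
    r=least_squares(f,j0);return r.x,np.abs(r.fun).max()
def links(j):
    Z,A,F,W,T=mats(j);el=Z[:,2]*.161+A[:,2]*.565;fe=el+F[:,0]*.422;return el,fe,fe-.16*W[:,1]
E
python3 - <<'E'
from kin import *
j0=np.array(sense()['joints'])
RP={'r1':[.415,.341],'y':[.31,.365]}
def seg(p,a,b):
    a,b,p=a[:2],b[:2],np.array(p);t=np.clip((p-a)@(b-a)/((b-a)@(b-a)),0,1);return np.linalg.norm(p-a-t*(b-a)),t
for a in(30,40,45):
  j=j0
  for y,z in((.15,.19),(.15,.115),(.125,.115),(.03,.115),(-.065,.115)):
    j,e=ik(grip(y,z+.004*(a>35),a),tilt(a),j);el,fe,w=links(j)
    o=[]
    for k,p in RP.items():
        for A,B in((el,fe),(fe,w)):
            d,t=seg(p,A,B);o.append((round(d*1000),round((A+t*(B-A))[2]*1000)))
    print(a,y,z,np.round(e,4),np.round(j),'fe',np.round(fe,3),'w',np.round(w,3),o)
E
```

```text
30 0.15 0.19 0.0 [  47.   23.  -25.   40.  -91. -150.] fe [0.343 0.37  0.37 ] w [0.484 0.342 0.439] [(78, 370), (15, 407), (21, 399), (33, 370)]
30 0.15 0.115 0.0 [  47.   28.  -29.   40.  -84. -156.] fe [0.336 0.362 0.308] w [0.484 0.342 0.365] [(82, 308), (10, 339), (21, 332), (26, 308)]
30 0.125 0.115 0.0 [  45.   27.  -31.   42.  -83. -156.] fe [0.338 0.337 0.308] w [0.486 0.317 0.364] [(77, 308), (14, 336), (39, 308), (39, 308)]
30 0.03 0.115 0.0 [  35.   24.  -38.   51.  -76. -155.] fe [0.347 0.243 0.306] w [0.495 0.223 0.364] [(119, 306), (106, 327), (127, 306), (127, 306)]
30 -0.065 0.115 0.0 [  23.   21.  -43.   61.  -70. -154.] fe [0.356 0.15  0.305] w [0.503 0.128 0.364] [(200, 305), (198, 317), (220, 305), (220, 305)]
40 0.15 0.19 0.0 [  44.   17.  -21.   37.  -89. -142.] fe [0.357 0.344 0.44 ] w [0.489 0.293 0.515] [(58, 440), (18, 469), (48, 455), (51, 440)]
40 0.15 0.115 0.0 [  44.   21.  -27.   37.  -81. -148.] fe [0.348 0.335 0.375] w [0.489 0.293 0.44 ] [(67, 375), (25, 402), (48, 383), (49, 375)]
40 0.125 0.115 0.0 [  41.   20.  -29.   39.  -79. -148.] fe [0.352 0.
[... 419 characters left out ...]
4.  -87. -138.] fe [0.365 0.328 0.472] w [0.491 0.263 0.547] [(51, 472), (34, 492), (65, 483), (67, 472)]
45 0.15 0.115 0.0 [  42.   18.  -26.   35.  -79. -144.] fe [0.356 0.318 0.405] w [0.491 0.263 0.472] [(63, 405), (43, 426), (66, 409), (66, 405)]
45 0.125 0.115 0.0 [  39.   17.  -28.   37.  -78. -143.] fe [0.36  0.295 0.404] w [0.493 0.238 0.472] [(72, 404), (64, 419), (86, 404), (86, 404)]
45 0.03 0.115 0.0 [  29.   15.  -33.   43.  -71. -139.] fe [0.375 0.207 0.398] w [0.502 0.144 0.472] [(140, 398), (140, 398), (171, 398), (171, 398)]
45 -0.065 0.115 0.0 [  17.   14.  -36.   50.  -64. -135.] fe [0.391 0.12  0.391] w [0.51  0.049 0.472] [(223, 391), (223, 391), (258, 398), (258, 391)]
```

```bash
python3 - <<'E'
from h import *
T=tilt(40);a=grip(.16,.19,40);print(a,delta(a,T))
print(delta(grip(.145,.116,40),T,a,T),delta(grip(.045,.116,40),T,grip(.145,.116,40),T))
E
```

```text
[0.50690086 0.08357459 0.32627097] [-0.089, 0.001, 0.003, 0.047, 3.011, 12.166]
[0.0, 0.0, 0.0, 0.0, 4.705, 5.906] [0.0, 0.0, 0.0, -0.0, -6.428, 7.66]
```

arm_command:
  deltas:
    - [-0.03, 0, 0, 0, 0.4, 2, 1]
    - [-0.06, 0, 0, 0, 0.8, 4, 1]
    - [-0.09, 0, 0, 0, 1.3, 6, 1]
    - [-0.09, 0, 0, 0, 1.8, 8, 1]
    - [-0.09, 0, 0, 0, 2.3, 10, 1]
    - [-0.09, 0, 0, 0, 3, 12.2, 1]
    - [-0.09, 0, 0, 0, 3, 12.2, 1]

```text
time_s: 6.83
tcp_pos: [0.5067, 0.0803, 0.3258]
ee_rot: [[-0.996, -0.056, 0.063], [-0.084, 0.643, -0.761], [0.002, -0.763, -0.646]]
wrist_force: [0.2, -0.3, -2.1]
gripper_width: 0.254
gripper_force: 30.0
```

```bash
python3 - <<'E'
from h import *
s=sense();print(np.round(s['joints'],1),s['time_s'],s['tcp_pos'],s['gripper_width'])
T=tilt(40);print(delta(grip(.145,.116,40),T),'tip',tokil(np.array(s['tcp_pos'])+.212*np.array(s['ee_rot'])[:,2]))
c=cap('top');im=c['pixels']
cv2.imwrite('pics/t2.png',cv2.resize(im[150:270,280:440],(800,600),interpolation=cv2.INTER_CUBIC))
E
```

```text
[  44.5   17.4  -20.9   35.9  -89.  -142.8] 6.8333 [0.50674552 0.0802669  0.32581369] 0.25424913373188057
[0.004, -0.004, -0.0, -0.064, 4.858, 5.644] tip [-0.0012272   0.15726615  0.18889487]
```

View pics/t2.png

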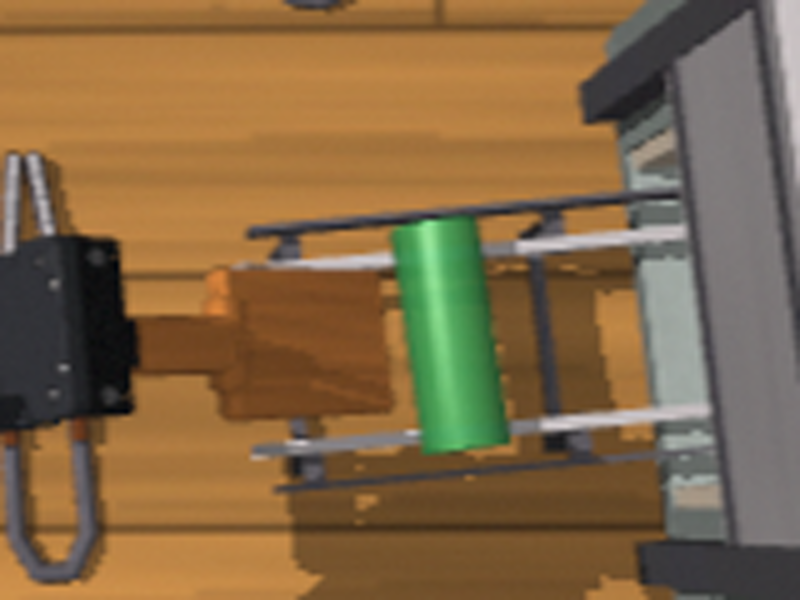

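Crop: the blade end edge is at about u 380–390 from v 270 to 410. The bar runs from (395,230) to (425,445) and still sits between the guards. I'll check the blade yaw by projecting the expected corners.

```bash
python3 - <<'E'
from h import *
s=sense();P=np.array(s['tcp_pos']);R=np.array(s['ee_rot']);c=cap('top')
n=-R[:,1] if R[2,1]<0 else R[:,1]
cr=lambda q:np.round((q-[280,150])*5)
for l in(.212,.092):
  for sx in(-.038,.038):
    print(l,sx,cr(proj(c,P+l*R[:,2]+sx*R[:,0]+.007*n)))
im=cv2.resize(c['pixels'][150:270,280:440],(800,600),interpolation=cv2.INTER_CUBIC);h=cv2.cvtColor(im,cv2.COLOR_BGR2HSV)
for v in(285,310,340,370,395):
    row=im[v,300:430].astype(int);g=np.where(h[v,300:430,0]>38)[0]+300;e=np.argmax(np.abs(np.diff(row[60:98].sum(1))))+360;print(v,'edge',e,'bar',g.min() if len(g) else None)
E
```

```text
0.212 -0.038 [379. 262.]
0.212 0.038 [395. 406.]
0.092 -0.038 [219. 261.]
0.092 0.038 [234. 415.]
285 edge 381 bar 399
310 edge 385 bar 403
340 edge 386 bar 407
370 edge 390 bar 412
395 edge 390 bar 416
```

arm_command:
  deltas:
    - [0, 0, 0, 0, 1.6, 1.9, 1]
    - [0, 0, 0, 0, 3.2, 3.8, 1]
    - [0, 0, 0, -0.1, 4.8, 5.7, 1]
    - [0, 0, 0, -0.1, 4.8, 5.7, 1]
    - [0, 0, 0, -0.1, 4.8, 5.7, 1]

```text
time_s: 7.35
tcp_pos: [0.5109, 0.0714, 0.255]
ee_rot: [[-0.996, -0.056, 0.07], [-0.089, 0.642, -0.761], [-0.002, -0.765, -0.645]]
wrist_force: [0.3, 0.2, -0.6]
gripper_width: 0.252
gripper_force: 30.0
```

```bash
python3 - <<'E'
from h import *
s=sense();R=np.array(s['ee_rot']);print('tip',tokil(np.array(s['tcp_pos'])+.212*R[:,2]),s['wrist_force'])
T=tilt(40);print(delta(grip(.045,.116,40),T))
E
```

```text
tip [0.00353744 0.14785359 0.1184053 ] [ 0.29913713  0.22443225 -0.59076258]
[0.002, 0.003, -0.0, 0.315, -6.397, 8.018]
```

arm_command:
  deltas:
    - [0, 0, 0, 0, -0.26, 0.31, 1]
    - [0, 0, 0, 0.1, -0.5, 0.6, 1]
    - [0, 0, 0, 0.1, -0.75, 0.95, 1]
    - [0, 0, 0, 0.1, -1, 1.25, 1]
    - [0, 0, 0, 0.1, -1.25, 1.6, 1]
    - [0, 0, 0, 0.1, -1.5, 1.9, 1]
    - [0, 0, 0, 0.1, -1.75, 2.2, 1]
    - [0, 0, 0, 0.1, -2, 2.5, 1]

```text
time_s: 8.02
tcp_pos: [0.5122, 0.0382, 0.2554]
ee_rot: [[-0.996, -0.055, 0.07], [-0.089, 0.639, -0.764], [-0.002, -0.767, -0.641]]
wrist_force: [-4.3, 4.5, 9.3]
gripper_width: 0.247
gripper_force: 30.0
```

arm_command:
  deltas:
    - [0, 0, 0, 0, -0.26, 0.31, 1]
    - [0, 0, 0, 0, -0.51, 0.61, 1]
    - [0, 0, 0, 0, -0.77, 0.92, 1]
    - [0, 0, 0, 0, -1.03, 1.23, 1]
    - [0, 0, 0, 0, -1.29, 1.53, 1]
    - [0, 0, 0, 0, -1.54, 1.84, 1]
    - [0, 0, 0, 0, -1.8, 2.14, 1]
    - [0, 0, 0, 0, -2.06, 2.45, 1]

```text
time_s: 8.68
tcp_pos: [0.5159, 0.006, 0.2584]
ee_rot: [[-0.996, -0.054, 0.072], [-0.09, 0.634, -0.768], [-0.004, -0.771, -0.636]]
wrist_force: [-0.1, 1.6, 11.2]
gripper_width: 0.262
gripper_force: 30.8
```

```bash
cat > bar.py <<'E'
from h import *
s=sense();R=np.array(s['ee_rot']);print('tip',np.round(tokil(np.array(s['tcp_pos'])+.212*R[:,2]),4),np.round(s['wrist_force'],1),s['time_s'],s['gripper_width'])
for n,lo,hi in(('top',320,440),):
    c=cap(n);h=cv2.cvtColor(c['pixels'],cv2.COLOR_BGR2HSV);m=cv2.inRange(h,(40,80,50),(80,255,255));m[:,:lo]=0;m[:,hi:]=0;m[:160]=0;m[260:]=0
    q=cv2.findContours(m,0,2)[0]
    if q:
        r=cv2.minAreaRect(max(q,key=cv2.contourArea));print(n,r,tokil(onz(c,*r[0],.105)))
E
python3 bar.py
```

```text
tip [0.0033 0.0807 0.1235] [-0.1  1.6 11.2] 8.6833 0.26185958450601327
top ((378.7399597167969, 215.17999267578125), (46.66904830932617, 17.819091796875), 81.8698959350586) [0.00583671 0.07735161 0.105     ]
```

The vertical force rose to 11 N, so the tilted end face is wedging the bar down. I'll back off and put the blade's upper edge at the bar's centre height so the push is horizontal.

arm_command:
  deltas:
    - [0, 0, 0, 0, 0.3, -1, 1]
    - [0, 0, 0, 0, 1.2, -2, 1]
    - [0, 0, 0, 0, 2, -3, 1]
    - [0, 0, 0, 0, 2.6, -3.8, 1]
    - [0, 0, 0, 0, 2.6, -3.8, 1]
    - [0, 0, 0, 0, 2.6, -3.8, 1]

```text
time_s: 9.23
tcp_pos: [0.5105, 0.0531, 0.2569]
ee_rot: [[-0.996, -0.058, 0.068], [-0.09, 0.642, -0.761], [0.0, -0.764, -0.645]]
wrist_force: [-0.0, 2.4, -2.8]
gripper_width: 0.255
gripper_force: 30.0
```

```bash
python3 bar.py; python3 - <<'E'
from h import *
s=sense();P=np.array(s['tcp_pos']);R=np.array(s['ee_rot']);c=cap('top')
n=-R[:,1]
cr=lambda q:np.round((q-[290,150])*5)
for l in(.212,.092):
  for sx in(-.038,.038):
    print(l,sx,cr(proj(c,P+l*R[:,2]+sx*R[:,0]+.007*n)))
im=cv2.resize(c['pixels'][150:270,290:450],(800,600),interpolation=cv2.INTER_CUBIC)
sd=cap('side');I=sd['pixels'][130:250,270:430]
cv2.imwrite('pics/t3.png',np.vstack([cv2.resize(im,(400,300)),cv2.resize(I,(400,300),interpolation=cv2.INTER_CUBIC)]))
T=tilt(40);print(delta(grip(.14,.093,40),T))
E
```

```text
tip [0.0013 0.1297 0.1202] [-0.   2.4 -2.8] 9.2333 0.2552539566541281
top ((365.6173095703125, 216.84483337402344), (46.80075454711914, 17.498693466186523), 82.09283447265625) [0.00457453 0.11483227 0.105     ]
0.212 -0.038 [360. 271.]
0.212 0.038 [376. 407.]
0.092 -0.038 [212. 271.]
0.092 0.038 [228. 416.]
[0.002, 0.001, 0.001, 0.061, 2.89, 0.901]
```

View pics/t3.png

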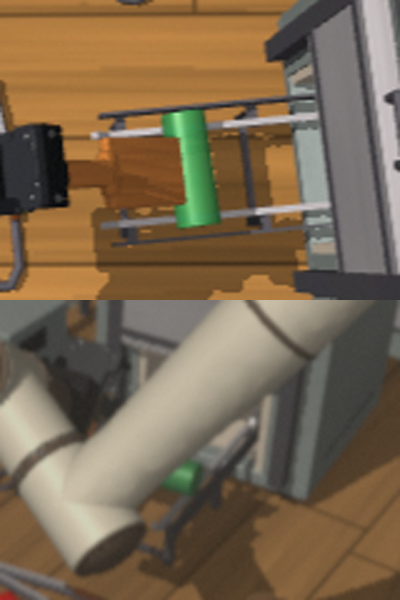

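The bar rolled back with the blade and is still on the rails, at y≈0.11. I'll lift along the handle axis, move out and lower behind the bar.

arm_command:
  deltas:
    - [0, 0, 0, 0, 0, -1.5, 1]
    - [0, 0, 0, 0, 0, -3, 1]
    - [0, 0, 0, 0, 0.5, -4.2, 1]
    - [0, 0, 0, 0, 0.5, -4.2, 1]
    - [0, 0, 0, 0, 1.8, -3.1, 1]
    - [0, 0, 0, 0, 3.1, -2, 1]
    - [0, 0, 0, 0, 4.3, -0.9, 1]
    - [0, 0, 0, 0, 4.3, -0.9, 1]

```text
time_s: 10.05
tcp_pos: [0.506, 0.0855, 0.2274]
ee_rot: [[-0.996, -0.06, 0.064], [-0.087, 0.64, -0.764], [0.005, -0.766, -0.642]]
wrist_force: [0.9, -0.9, -2.8]
gripper_width: 0.25
gripper_force: 30.0
```

```bash
python3 bar.py; python3 - <<'E'
from kin import *
s=sense();print(np.round(links(s['joints']),3).tolist(),delta(grip(.145,.093,40),tilt(40)))
E
```

```text
tip [-0.0014  0.1619  0.0912] [ 0.9 -0.9 -2.8] 10.05 0.24961051315696414
top ((365.66473388671875, 216.82077026367188), (46.833614349365234, 17.486576080322266), 81.25383758544922) [0.00463004 0.11469101 0.105     ]
[[0.156, 0.156, 0.681], [0.345, 0.344, 0.354], [0.488, 0.305, 0.414]] [-0.0, -0.001, 0.003, 0.007, -1.116, 1.325]
```

arm_command:
  deltas:
    - [0, 0, 0, 0, -0.26, 0.31, 1]
    - [0, 0, 0, 0, -0.51, 0.61, 1]
    - [0, 0, 0, 0, -0.77, 0.92, 1]
    - [0, 0, 0, 0, -1.03, 1.23, 1]
    - [0, 0, 0, 0, -1.29, 1.53, 1]
    - [0, 0, 0, 0, -1.54, 1.84, 1]
    - [0, 0, 0, 0, -1.8, 2.14, 1]
    - [0, 0, 0, 0, -2.06, 2.45, 1]

```text
time_s: 10.77
tcp_pos: [0.5104, 0.0546, 0.2306]
ee_rot: [[-0.996, -0.056, 0.068], [-0.089, 0.642, -0.761], [-0.001, -0.764, -0.645]]
wrist_force: [0.3, 0.4, -2.2]
gripper_width: 0.25
gripper_force: 30.0
```

arm_command:
  deltas:
    - [0, 0, 0, 0, -0.26, 0.31, 1]
    - [0, 0, 0, 0, -0.51, 0.61, 1]
    - [0, 0, 0, 0, -0.77, 0.92, 1]
    - [0, 0, 0, 0, -1.03, 1.23, 1]
    - [0, 0, 0, 0, -1.29, 1.53, 1]
    - [0, 0, 0, 0, -1.54, 1.84, 1]

```text
time_s: 11.27
tcp_pos: [0.5125, 0.0307, 0.2303]
ee_rot: [[-0.996, -0.057, 0.068], [-0.089, 0.642, -0.761], [-0.001, -0.764, -0.645]]
wrist_force: [-0.3, 0.8, -1.8]
gripper_width: 0.248
gripper_force: 30.0
```

```bash
python3 bar.py
```

```text
tip [0.0013 0.1072 0.0937] [-0.3  0.8 -1.8] 11.2667 0.2478176170076043
top ((378.53369140625, 215.22218322753906), (46.679351806640625, 17.766918182373047), 81.38435363769531) [0.00577162 0.07794616 0.105     ]
```

Working: light force, and the bar moves with the blade (centre y = 0.078). Continuing.

arm_command:
  deltas:
    - [0, 0, 0, 0, -0.26, 0.31, 1]
    - [0, 0, 0, 0, -0.51, 0.61, 1]
    - [0, 0, 0, 0, -0.77, 0.92, 1]
    - [0, 0, 0, 0, -1.03, 1.23, 1]
    - [0, 0, 0, 0, -1.29, 1.53, 1]
    - [0, 0, 0, 0, -1.54, 1.84, 1]
    - [0, 0, 0, 0, -1.8, 2.14, 1]
    - [0, 0, 0, 0, -2.06, 2.45, 1]

```text
time_s: 11.98
tcp_pos: [0.5154, -0.0012, 0.2303]
ee_rot: [[-0.996, -0.057, 0.068], [-0.089, 0.642, -0.761], [-0.001, -0.764, -0.645]]
wrist_force: [0.3, 0.7, -1.7]
gripper_width: 0.251
gripper_force: 30.0
```

arm_command:
  deltas:
    - [0, 0, 0, 0, -0.26, 0.31, 1]
    - [0, 0, 0, 0, -0.51, 0.61, 1]
    - [0, 0, 0, 0, -0.77, 0.92, 1]
    - [0, 0, 0, 0, -1.03, 1.23, 1]
    - [0, 0, 0, 0, -1.29, 1.53, 1]
    - [0, 0, 0, 0, -1.54, 1.84, 1]
    - [0, 0, 0, 0, -1.8, 2.14, 1]
    - [0, 0, 0, 0, -2.06, 2.45, 1]

```text
time_s: 12.65
tcp_pos: [0.5182, -0.033, 0.2302]
ee_rot: [[-0.996, -0.057, 0.068], [-0.089, 0.642, -0.761], [-0.001, -0.764, -0.645]]
wrist_force: [0.1, 0.1, -0.7]
gripper_width: 0.256
gripper_force: 30.0
```

```bash
python3 bar.py; python3 -c "
from h import *
print(delta(grip(-.03,.093,40),tilt(40)))"
```

```text
tip [0.0015 0.0432 0.0936] [ 0.1  0.1 -0.7] 12.65 0.2561085950268567
top ((400.4999694824219, 212.5), (46.5249137878418, 17.919490814208984), 80.53767395019531) [0.00770266 0.01520412 0.105     ]
[0.002, 0.0, 0.0, 0.072, -4.583, 5.582]
```

arm_command:
  deltas:
    - [0, 0, 0, 0, -0.26, 0.31, 1]
    - [0, 0, 0, 0, -0.51, 0.61, 1]
    - [0, 0, 0, 0, -0.77, 0.92, 1]
    - [0, 0, 0, 0, -1.03, 1.23, 1]
    - [0, 0, 0, 0, -1.29, 1.53, 1]
    - [0, 0, 0, 0, -1.54, 1.84, 1]
    - [0, 0, 0, 0, -1.8, 2.14, 1]
    - [0, 0, 0, 0, -2.06, 2.45, 1]

```text
time_s: 13.37
tcp_pos: [0.521, -0.065, 0.2302]
ee_rot: [[-0.996, -0.057, 0.068], [-0.089, 0.642, -0.761], [-0.001, -0.764, -0.645]]
wrist_force: [-0.3, -0.1, -1.7]
gripper_width: 0.256
gripper_force: 30.0
```

arm_command:
  deltas:
    - [0, 0, 0, 0, -0.26, 0.31, 1]
    - [0, 0, 0, 0, -0.51, 0.61, 1]
    - [0, 0, 0, 0, -0.77, 0.92, 1]
    - [0, 0, 0, 0, -1.03, 1.23, 1]
    - [0, 0, 0, 0, -1.29, 1.53, 1]
    - [0, 0, 0, 0, -1.54, 1.84, 1]
    - [0, 0, 0, 0, -1.8, 2.14, 1]
    - [0, 0, 0, 0, -2.06, 2.45, 1]

```text
time_s: 14.03
tcp_pos: [0.5246, -0.0962, 0.2305]
ee_rot: [[-0.996, -0.057, 0.07], [-0.09, 0.643, -0.761], [-0.002, -0.764, -0.645]]
wrist_force: [-0.7, 4.6, -0.1]
gripper_width: 0.252
gripper_force: 30.0
```

```bash
python3 bar.py; python3 - <<'E'
from h import *
for n in('wrist','side'):
    c=cap(n);h=cv2.cvtColor(c['pixels'],cv2.COLOR_BGR2HSV);m=cv2.inRange(h,(40,80,30),(85,255,255))
    for q in cv2.findContours(m,0,2)[0]:
        if cv2.contourArea(q)>30:print(n,cv2.minAreaRect(q),proj(c,kil(0,-.08,.1)))
    cv2.imwrite(f'pics/{n}4.png',c['pixels'])
E
```

```text
tip [ 0.0028 -0.0202  0.0937] [-0.7  4.6 -0.1] 14.0333 0.2520483828754563
top ((416.17254638671875, 210.54367065429688), (45.530399322509766, 5.352629661560059), 82.40535736083984) [ 0.00912082 -0.02958459  0.105     ]
wrist ((259.5, 186.0), (108.0, 45.0), 90.0) [245.97608475 179.63642992]
side ((200.97406005859375, 215.48619079589844), (22.764705657958984, 6.764705657958984), 28.072484970092773) [355.56266654 172.32206127]
```

View pics/wrist4.png

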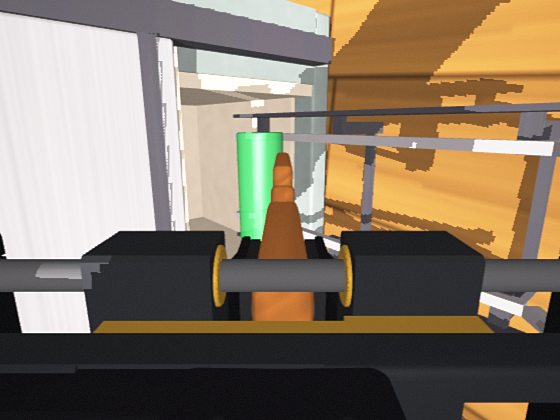

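The wrist view shows the bar at (260,185), parallel to the blade and against it inside the mouth, with its far end at (260,133) near the guard. Continuing slowly.

arm_command:
  deltas:
    - [0, 0, 0, 0, -0.2, 0.23, 1]
    - [0, 0, 0, 0, -0.39, 0.46, 1]
    - [0, 0, 0, 0, -0.58, 0.69, 1]
    - [0, 0, 0, 0, -0.77, 0.92, 1]
    - [0, 0, 0, 0, -0.96, 1.15, 1]
    - [0, 0, 0, 0, -1.16, 1.38, 1]
    - [0, 0, 0, 0, -1.35, 1.61, 1]
    - [0, 0, 0, 0, -1.54, 1.84, 1]

```text
time_s: 14.85
tcp_pos: [0.5261, -0.1206, 0.2302]
ee_rot: [[-0.996, -0.057, 0.069], [-0.089, 0.642, -0.761], [-0.001, -0.764, -0.645]]
wrist_force: [-0.9, 5.3, 0.7]
gripper_width: 0.252
gripper_force: 30.0
```

```bash
cat > wb.py <<'E'
from h import *
c=cap('wrist');h=cv2.cvtColor(c['pixels'],cv2.COLOR_BGR2HSV);m=cv2.inRange(h,(40,80,30),(85,255,255))
q=max(cv2.findContours(m,0,2)[0],key=cv2.contourArea);x,y,w,hh=cv2.boundingRect(q);print(x,y,w,hh,cv2.contourArea(q))
# far-end silhouette: centre from left/right tangents at row y+12
r=np.where(m[y+12])[0];pl=[proj(c,kil(.06,b,.1)) for b in(-.05,-.09,-.1)];print('row',r.min(),r.max(),'pred centre u for y=-.05,-.09,-.1',np.round(pl,0).tolist())
# nearest y by silhouette: plane containing cam and tangent
C=-c['R'].T@c['t'];Ck=tokil(C)
M=np.array([XK,YK,Kz])
def ang(u):
    d=M@ray(c,u,y+12)[1];return d
from scipy.optimize import brentq
for z in(.1,.097):
  f=[]
  for b in np.arange(-.11,0,.001):
    # tangent lines approx: axis-line distance of left ray
    e=[]
    for u in(r.min(),r.max()+1):
        d=ang(u);o=Ck-np.array([0,b,z]);n=np.cross(d,[1,0,0]);e.append(abs(o@n)/np.linalg.norm(n)-.025)
    f.append((abs(e[0])+0*abs(e[1]),b,e))
  print(z,min(f,key=lambda t:t[0]))
E
python3 bar.py; python3 wb.py
```

```text
tip [ 0.0017 -0.0447  0.0935] [-0.9  5.3  0.7] 14.85 0.2518389979441748
237 133 46 109 3403.0
row 238 282 pred centre u for y=-.05,-.09,-.1 [[275.0, 241.0], [254.0, 232.0], [249.0, 230.0]]
0.1 (np.float64(0.00022210666196768175), np.float64(-0.07299999999999997), [np.float64(-0.00022210666196768175), np.float64(-0.0018574697482728192)])
0.097 (np.float64(0.00012681623285185767), np.float64(-0.07699999999999997), [np.float64(0.00012681623285185767), np.float64(-0.0015633107687943251)])
```

arm_command:
  deltas:
    - [0, 0, 0, 0.2, -0.1, 0.12, 1]
    - [0, 0, 0, 0.4, -0.25, 0.3, 1]
    - [0, 0, 0, 0.5, -0.4, 0.48, 1]
    - [0, 0, 0, 0.5, -0.55, 0.66, 1]
    - [0, 0, 0, 0.5, -0.7, 0.84, 1]
    - [0, 0, 0, 0.5, -0.85, 1.02, 1]

```text
time_s: 15.45
tcp_pos: [0.5224, -0.134, 0.2306]
ee_rot: [[-0.996, -0.056, 0.069], [-0.089, 0.642, -0.762], [-0.002, -0.765, -0.644]]
wrist_force: [-1.3, 4.9, 1.4]
gripper_width: 0.248
gripper_force: 30.0
```

```bash
python3 bar.py; python3 wb.py
```

```text
tip [-0.003  -0.0578  0.0941] [-1.3  4.9  1.4] 15.45 0.2484784960337472
237 137 47 104 2321.0
row 238 282 pred centre u for y=-.05,-.09,-.1 [[283.0, 248.0], [261.0, 239.0], [256.0, 237.0]]
0.1 (np.float64(0.000216599077316023), np.float64(-0.08699999999999998), [np.float64(-0.000216599077316023), np.float64(-0.0016054439920993938)])
0.097 (np.float64(0.00013678701015491096), np.float64(-0.09099999999999998), [np.float64(0.00013678701015491096), np.float64(-0.0013139723805823261)])
```

arm_command:
  deltas:
    - [0, 0, 0, 0, -0.13, 0.15, 1]
    - [0, 0, 0, 0, -0.26, 0.3, 1]
    - [0, 0, 0, 0, -0.39, 0.46, 1]
    - [0, 0, 0, 0, -0.51, 0.61, 1]
    - [0, 0, 0, 0, -0.51, 0.61, 1]

```text
time_s: 15.97
tcp_pos: [0.5222, -0.1428, 0.2296]
ee_rot: [[-0.996, -0.057, 0.066], [-0.087, 0.642, -0.762], [0.001, -0.765, -0.644]]
wrist_force: [-0.6, 0.3, -1.8]
gripper_width: 0.252
gripper_force: 30.0
```

```bash
python3 bar.py; python3 wb.py
```

```text
tip [-0.0046 -0.0665  0.093 ] [-0.6  0.3 -1.8] 15.9667 0.2517706786079729
237 137 46 105 3213.5
row 238 282 pred centre u for y=-.05,-.09,-.1 [[288.0, 250.0], [265.0, 241.0], [259.0, 239.0]]
0.1 (np.float64(0.00021504873971104482), np.float64(-0.09299999999999999), [np.float64(0.00021504873971104482), np.float64(-0.002283532570553564)])
0.097 (np.float64(2.3498076914933025e-05), np.float64(-0.09799999999999999), [np.float64(2.3498076914933025e-05), np.float64(-0.0013435291470888927)])
```

arm_command:
  deltas:
    - [0, 0, 0, 0, 0.4, -0.48, 1]
    - [0, 0, 0, 0, 1, -1.2, 1]
    - [0, 0, 0, 0, 1.6, -1.9, 1]
    - [0, 0, 0, 0, 2.2, -2.6, 1]
    - [0, 0, 0, 0, 2.6, -3.1, 1]
    - [0, 0, 0, 0, 2.6, -3.1, 1]

```text
time_s: 16.57
tcp_pos: [0.52, -0.0997, 0.2302]
ee_rot: [[-0.996, -0.058, 0.071], [-0.091, 0.642, -0.761], [-0.001, -0.764, -0.645]]
wrist_force: [-0.3, 0.1, -1.1]
gripper_width: 0.25
gripper_force: 30.0
```

```bash
python3 bar.py; python3 wb.py;  python3 -c "
from h import *
c=cap('wrist');cv2.imwrite('pics/w5.png',c['pixels'])
for p in ((0,-.098,.097),(.065,-.098,.097),(.073,-.098,.091)):print(proj(c,kil(*p)))"
```

```text
tip [-0.0021 -0.0233  0.0934] [-0.3  0.1 -1.1] 16.5667 0.25033196327548224
218 135 44 112 4163.5
row 218 259 pred centre u for y=-.05,-.09,-.1 [[264.0, 239.0], [244.0, 230.0], [239.0, 229.0]]
0.1 (np.float64(0.00016703077365166907), np.float64(-0.09399999999999999), [np.float64(-0.00016703077365166907), np.float64(-0.0014183919144198469)])
0.097 (np.float64(3.458675721037738e-05), np.float64(-0.09899999999999999), [np.float64(-3.458675721037738e-05), np.float64(-0.0008579508532159004)])
[241.1665174  181.43072214]
[242.59971627 232.78318549]
[246.72529228 237.84649922]
```

The bar stayed in the seat (y≈-0.098 at z 0.097) when the blade left. Now backing out.

arm_command:
  deltas:
    - [0, 0, 0, 0, 0.6, -0.8, 1]
    - [0, 0, 0, 0, 1.9, -2.3, 1]
    - [0, 0, 0, 0, 3.5, -4.2, 1]
    - [0, 0, 0, 0, 5.1, -6.1, 1]
    - [0, 0, 0, 0, 6.5, -8.5, 1]
    - [0, 0, 0, 0, 7, -11.5, 1]
    - [0, 0, 0, 0, 7, -14.5, 1]
    - [0, 0, 0, 0, 7, -16, 1]

```text
time_s: 17.38
tcp_pos: [0.5052, 0.0684, 0.2815]
ee_rot: [[-0.996, -0.056, 0.072], [-0.091, 0.644, -0.76], [-0.004, -0.763, -0.646]]
wrist_force: [0.6, -0.0, -1.8]
gripper_width: 0.256
gripper_force: 30.0
```

```bash
python3 - <<'E'
from kin import *
s=sense();R=np.array(s['ee_rot']);print(np.round(links(s['joints']),3).tolist(),tokil(np.array(s['tcp_pos'])+.212*R[:,2]),s['tcp_pos'])
p=np.array([.5,.14,.44]);print(delta(p,tilt(40)));print(delta(ST+[0,0,.43],down(187.6),p,tilt(40)))
E
```

```text
[[0.131, 0.125, 0.696], [0.348, 0.332, 0.399], [0.485, 0.287, 0.468]] [-0.00180266  0.1455949   0.14458185] [0.50523338 0.06838841 0.28153356]
[0.004, 0.006, -0.0, -0.191, -7.458, -15.717]
[-0.873, -0.02, -0.042, -5.766, 6.991, -6.776]
```

arm_command:
  deltas:
    - [0, 0, 0, 0, -1.2, -2.5, 1]
    - [0, 0, 0, 0, -2.5, -5.2, 1]
    - [0, 0, 0, 0, -4, -8.3, 1]
    - [0, 0, 0, -0.1, -5.5, -11.5, 1]
    - [0, 0, 0, -0.1, -7, -14.6, 1]
    - [0, 0, 0, -0.2, -7.5, -15.7, 1]

```text
time_s: 17.88
tcp_pos: [0.5002, 0.1385, 0.4428]
ee_rot: [[-0.996, -0.053, 0.073], [-0.09, 0.645, -0.758], [-0.007, -0.762, -0.648]]
wrist_force: [0.4, 0.4, -1.4]
gripper_width: 0.25
gripper_force: 30.0
```

arm_command:
  deltas:
    - [-0.11, 0, 0, -0.7, 0.9, -0.8, 1]
    - [-0.22, 0, -0.01, -1.4, 1.7, -1.7, 1]
    - [-0.33, -0.01, -0.02, -2.2, 2.6, -2.5, 1]
    - [-0.44, -0.01, -0.02, -2.9, 3.5, -3.4, 1]
    - [-0.55, -0.01, -0.03, -3.6, 4.4, -4.2, 1]
    - [-0.66, -0.02, -0.03, -4.3, 5.2, -5.1, 1]
    - [-0.77, -0.02, -0.04, -5, 6.1, -5.9, 1]
    - [-0.87, -0.02, -0.04, -5.8, 7, -6.8, 1]

```text
time_s: 18.55
tcp_pos: [0.5486, 0.2391, 0.4294]
ee_rot: [[-0.991, -0.132, 0.001], [-0.132, 0.991, 0.005], [-0.001, 0.005, -1.0]]
wrist_force: [1.1, -0.3, -2.8]
gripper_width: 0.248
gripper_force: 30.0
```

```bash
python3 - <<'E'
from h import *
s=sense();P=np.array(s['tcp_pos']);R=np.array(s['ee_rot']);print(P,delta(ST+[0,0,.43],down(187.6)),s['time_s'],s['wrist_force'])
# bar yet in seat? paddle in wrist/top/side
c=cap('top');a=c['pixels'][160:260,180:300];d=cap('side');b=d['pixels'][150:290,200:320];w=cap('wrist')['pixels'][60:280,180:380]
cv2.imwrite('pics/pd.png',np.hstack([cv2.resize(x,(266,440),interpolation=cv2.INTER_CUBIC) for x in(a,b,w)]))
for n,q,o,k in(('top',c,(180,160),(266/120,4.4)),('side',d,(200,150),(266/120,440/140)),):
    for z in(0,.120,.16,.212):
        u=proj(q,P+z*R[:,2]);print(n,z,np.round((u-o)*np.array(k)))
E
```

```text
[0.54864423 0.23913622 0.42939632] [0.005, 0.001, 0.0, -0.067, 0.23, -0.059] 18.55 [ 1.13176874 -0.31465963 -2.76510848]
top 0 [ 92. 157.]
top 0.12 [107. 187.]
top 0.16 [112. 195.]
top 0.212 [117. 205.]
side 0 [127.  18.]
side 0.12 [131. 136.]
side 0.16 [132. 172.]
side 0.212 [133. 218.]
```

View pics/pd.png

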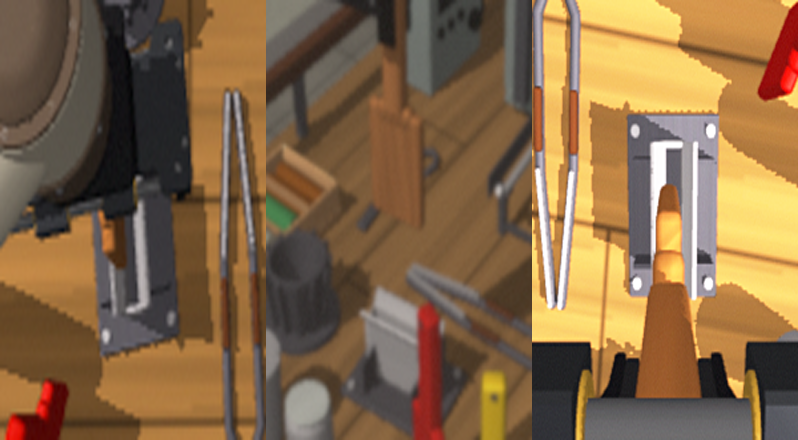

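The side panel shows the blade's lower end centred at about (132,215), against a predicted (133,218). The paddle has not slipped and hangs upright over the slot, so I'll lower it.

arm_command:
  deltas:
    - [0, 0, 0, 0, 0.1, 2, 1]
    - [0.005, 0, 0, 0, 0.1, 5, 1]
    - [0.005, 0, 0, 0, 0.1, 8, 1]
    - [0.005, 0, 0, 0, 0.1, 10, 1]
    - [0.005, 0, 0, 0, 0.1, 11, 1]
    - [0.005, 0, 0, 0, 0.1, 12, 1]
    - [0.005, 0, 0, 0, 0.1, 13, 1]
    - [0.005, 0, 0, 0, 0.1, 14, 1]

```text
time_s: 19.37
tcp_pos: [0.5506, 0.2412, 0.2908]
ee_rot: [[-0.991, -0.133, 0.008], [-0.133, 0.991, -0.001], [-0.008, -0.002, -1.0]]
wrist_force: [-2.5, 4.8, 33.9]
gripper_width: 0.254
gripper_force: 30.0
```

arm_command:
  deltas:
    - [0, 0, 0, 0, 0, 1, 1]
    - [0, 0, 0, 0, 0, 2, 1]
    - [0, 0, 0, 0, 0, 3, 1]
    - [0, 0, 0, 0, 0, 4, 1]
    - [0, 0, 0, 0, 0, 4.5, 1]
    - [0, 0, 0, 0, 0, 4.5, 1]

```text
time_s: 19.87
tcp_pos: [0.5496, 0.2414, 0.242]
ee_rot: [[-0.991, -0.132, 0.004], [-0.132, 0.991, -0.001], [-0.003, -0.001, -1.0]]
wrist_force: [0.9, 6.4, -3.9]
gripper_width: 0.253
gripper_force: 30.0
```

```bash
python3 -c "
from h import *
s=sense();print(s['tcp_pos'],s['wrist_force'],s['moment'],delta(ST+[0,0,.2225],down(187.6)))"
```

```text
[0.5496158  0.24144004 0.24201801] [ 0.94108594  6.35765206 -3.88790668] [ 2.78334617 -0.3185216  -0.04212219] [-0.001, 0.003, -0.001, 0.067, 0.016, 1.952]
```

arm_command:
  deltas:
    - [0, 0, 0, 0, 0.15, 0, 1]
    - [0, 0, 0, 0, 0.15, 0.5, 1]
    - [0, 0, 0, 0, 0.15, 1, 1]
    - [0, 0, 0, 0, 0.15, 1.2, 1]

```text
time_s: 20.2
tcp_pos: [0.5494, 0.2418, 0.231]
ee_rot: [[-0.991, -0.132, 0.004], [-0.132, 0.991, -0.003], [-0.003, -0.003, -1.0]]
wrist_force: [-0.9, 5.4, 2.3]
gripper_width: 0.253
gripper_force: 30.0
```

```bash
python3 - <<'E'
from h import *
s=sense();P=np.array(s['tcp_pos']);print(P,s['wrist_force'],s['moment'],s['gripper_width'])
c=cap('side');I=c['pixels'];h=cv2.cvtColor(I,cv2.COLOR_BGR2HSV);m=cv2.inRange(h,(4,90,60),(14,255,255))
# handle/blade shoulder row: mask width along projected axis
for z in np.arange(.10,.24,.008):
    u,v=proj(c,[.549,.242,z]);v=int(round(v));u=int(u);r=m[v,u-20:u+20];print(round(z,3),v,np.where(r)[0].min(initial=99)+u-20,np.where(r)[0].max(initial=-99)+u-20,r.astype(bool).sum())
E
```

```text
[0.54941165 0.24176616 0.23104038] [-0.86477385  5.35595802  2.31535271] [ 2.68486007  0.34523626 -0.03341286] 0.2531102411926462
0.1 250 241 280 22
0.108 248 246 277 21
0.116 246 247 272 22
0.124 244 244 272 24
0.132 242 243 271 23
0.14 240 241 267 21
0.148 238 240 265 17
0.156 236 251 277 16
0.164 234 251 271 12
0.172 232 255 265 11
0.18 229 256 265 10
0.188 227 255 265 11
0.196 225 254 266 13
0.204 223 241 265 9
0.212 221 240 264 6
0.22 219 261 265 5
0.228 217 242 266 7
0.236 214 260 264 5
```

arm_command:
  deltas:
    - [0, 0, 0, 0, 0.1, 0.3, 1]
    - [0, 0, 0, 0, 0.1, 0.6, 1]
    - [0, 0, 0, 0, 0.1, 0.9, 1]
    - [0, 0, 0, 0, 0.1, 0.9, 1]

```text
time_s: 20.58
tcp_pos: [0.549, 0.242, 0.2217]
ee_rot: [[-0.991, -0.132, 0.002], [-0.132, 0.991, -0.004], [-0.002, -0.004, -1.0]]
wrist_force: [-0.0, 5.1, -2.4]
gripper_width: 0.252
gripper_force: 30.0
```

arm_command:
  deltas:
    - [0, 0, 0, 0, 0.1, 0.15, 1]
    - [0, 0, 0, 0, 0.1, 0.3, 1]
    - [0, 0, 0, 0, 0.1, 0.3, 1]

```text
time_s: 20.83
tcp_pos: [0.5491, 0.2425, 0.2212]
ee_rot: [[-0.991, -0.132, 0.004], [-0.132, 0.991, -0.005], [-0.003, -0.006, -1.0]]
wrist_force: [-2.1, 3.6, 6.2]
gripper_width: 0.254
gripper_force: 30.0
```

arm_command:
  deltas:
    - [0, 0, 0, 0, 0, 0, -1]
    - [0, 0, 0, 0, 0, 0, -1]
    - [0, 0, 0, 0, 0, 0, -1]
    - [0, 0, 0, 0, 0, 0, -1]
    - [0, 0, 0, 0, 0, 0, -1]
    - [0, 0, 0, 0, 0, 0, -1]
    - [0, 0, 0, 0, 0, 0, -1]
    - [0, 0, 0, 0, 0, 0, -1]

```text
time_s: 21.5
tcp_pos: [0.5489, 0.2426, 0.2195]
ee_rot: [[-0.991, -0.132, 0.002], [-0.132, 0.991, -0.005], [-0.002, -0.005, -1.0]]
wrist_force: [1.3, -0.5, -0.1]
gripper_width: 0.769
gripper_force: 0.0
```

arm_command:
  deltas:
    - [0, 0, 0, 0, 0, 0, -1]
    - [0, 0, 0, 0, 0, 0, -1]
    - [0, 0, 0, 0, 0, -2, -1]
    - [0, 0, 0, 0, 0, -5, -1]
    - [0, 0, 0, 0, 0, -9, -1]
    - [0, 0, 0, 0, 0, -13, -1]
    - [0, 0, 0, 0, 0, -17, -1]
    - [0, 0, 0, 0, 0, -20, -1]

```text
time_s: 22.17
tcp_pos: [0.5486, 0.2434, 0.4239]
ee_rot: [[-0.991, -0.132, 0.007], [-0.132, 0.991, -0.003], [-0.006, -0.004, -1.0]]
wrist_force: [1.0, 0.4, 0.2]
gripper_width: 0.997
gripper_force: 0.0
```

```bash
python3 - <<'E'
from h import *
s=sense();print(s['tcp_pos'],s['wrist_force'],s['gripper_width'],s['time_s'])
old=cv2.imread('pics/side0.png')
S=cap('side')['pixels']
def mk(I):h=cv2.cvtColor(I,cv2.COLOR_BGR2HSV);return cv2.inRange(h,(4,90,60),(14,255,255))
for I in(old,S):
    m=mk(I)[200:265,245:275];q=max(cv2.findContours(m,0,2)[0],key=cv2.contourArea);print(cv2.boundingRect(q),[ (int(np.where(m[v])[0].min(initial=99)),int(np.where(m[v])[0].max(initial=-1))) for v in(12,20,30,40,50)])
d=cv2.absdiff(old,S).max(2);roi=d[195:290,235:300];print('diff',(roi>40).sum(),'whole bench cols', [(x,int((d[120:360,x:x+40]>50).sum())) for x in range(40,440,40)])
W=cap('wrist');h=cv2.cvtColor(W['pixels'],cv2.COLOR_BGR2HSV);m=cv2.inRange(h,(5,120,120),(22,255,255))
E
```

```text
[0.54860068 0.24343005 0.42391546] [1.04576033 0.40810865 0.15985167] 0.9968525132671915 22.1667
(0, 5, 28, 53) [(4, 25), (9, 19), (10, 20), (2, 20), (6, 23)]
(3, 4, 25, 54) [(4, 20), (3, 21), (11, 21), (5, 21), (7, 23)]
diff 16 whole bench cols [(40, 0), (80, 0), (120, 0), (160, 0), (200, 226), (240, 858), (280, 77), (320, 352), (360, 82), (400, 3031)]
```

arm_command:
  deltas:
    - [0, 0, 0, 0, 0, -4, -1]
    - [0, 0, 0, 0, 0, -6, -1]
    - [0, 0, 0, 0, 0, -6, -1]

```text
time_s: 22.52
tcp_pos: [0.549, 0.2438, 0.4841]
ee_rot: [[-0.991, -0.131, 0.01], [-0.131, 0.991, -0.002], [-0.01, -0.003, -1.0]]
wrist_force: [-1.1, -0.4, 0.1]
gripper_width: 0.998
gripper_force: 0.0
```

```bash
python3 - <<'E'
from h import *
o=cv2.imread('pics/side0.png').astype(int);n=cap('side')['pixels'].astype(int)
for u in(257,260,263):print(u,'old',o[203:212,u].sum(1).tolist(),'new',n[203:212,u].sum(1).tolist())
for u in(252,268,271):print(u,'old',o[232:246,u].sum(1).tolist(),'new',n[232:246,u].sum(1).tolist())
c=cap('top');h=cv2.cvtColor(c['pixels'],cv2.COLOR_BGR2HSV);m=cv2.inRange(h,(40,80,50),(80,255,255))[170:260,320:450];print('green outside',(m>0).sum())
cv2.imwrite('pics/fin.png',np.vstack([n[190:290,220:320],o[190:290,220:320]]).astype(np.uint8))
E
```

```text
257 old [202, 191, 209, 254, 295, 320, 338, 326, 276] new [219, 207, 218, 253, 309, 354, 369, 339, 299]
260 old [186, 186, 204, 226, 252, 272, 288, 306, 287] new [202, 199, 223, 267, 290, 312, 333, 339, 315]
263 old [230, 216, 205, 185, 205, 230, 222, 205, 189] new [245, 237, 221, 215, 254, 275, 273, 266, 241]
252 old [259, 259, 265, 260, 259, 256, 275, 295, 304, 292, 270, 266, 263, 268] new [280, 284, 283, 280, 280, 282, 294, 318, 329, 317, 308, 310, 306, 310]
268 old [259, 284, 320, 339, 317, 303, 326, 333, 293, 244, 208, 203, 220, 259] new [286, 292, 338, 353, 336, 320, 342, 345, 307, 258, 246, 251, 262, 291]
271 old [256, 263, 280, 322, 338, 314, 283, 310, 336, 324, 275, 231, 219, 220] new [272, 281, 303, 351, 367, 337, 306, 331, 364, 350, 297, 250, 237, 261]
green outside 0
```

The paddle's edges match the starting image row for row, so it is fully seated. No glass shows outside the kiln, and the robot is clear of everything.

```bash
python3 -c "
from h import *
print(finish_job())"
```

```text
the job is handed in; nothing more can be done
None
```

I rolled the glass bar into the kiln seat with the wooden paddle, put the paddle back upright and all the way down in its stand, and handed the job in at about 23 s; on the first push the blade wedged the bar (about 11 N), and it rolled back along the rails before I re-aimed lower.

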